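Draw the interlocked bolt of a sample box

ROBOT

A 6-joint arm with a two-finger parallel gripper is mounted at the origin on a cart in front of the work surface, level with it; the furniture and walls round the work are solid. World frame = base frame: x ahead of the robot, y to its left, z up, the work surface at z = 0. Lengths are in mm, angles in rad, forces in N, time in s.
With the tool pointing down it reaches from about 275 to 1000 mm from the base axis. Payload 8.4 kg.
Tool frame: the origin (TCP) lies at the very end of the fingers, on their centre line; the grasp point (between the pads) lies 19 mm behind it; z points along the fingers, x is the direction in which the jaws open and shut, and the axes are right-handed (so a half turn about z gives the same grasp; the last joint's range is limited). The gripper opens to 85 mm and grips with 20 to 120 N. Pads are 22 mm wide; open, the fingers measure 114 mm over their backs; the gripper's body (76 mm by 85 mm) begins 54 mm behind the grasp point. The pads swing forward as they close: fully open they stand 13 mm farther back than shut.
Start: joints at [-1.202, 0.353, 1.633, -0, 1.155, -0.002], TCP at [226.474, -582.527, 231.281] pointing down, gripper open.
Joint ranges: [-2.63, 2.63], [-0.92, 2.1], [0.06, 2.66], [-1.3, 4.44], [0, 2.69], [-3.02, 3.02]. Speed limits (rad/s): [2.22, 2.22, 2.79, 3.14, 3.14, 3.14].

INTERFACE

Orientations are given as [roll, pitch, yaw] about the fixed x, y, z axes, in that order (R = Rz(yaw) Ry(pitch) Rx(roll)).
In Python, from rig import r gives the robot as it stands.
- The arm moves only by the tool arm_command, never from a script. Its argument "targets" is a list of rows, each a list of 6 numbers: the shift along the tool's x, y, z in m, then the turn, a rotation vector about the tool's x, y, z in rad. A call has 1 to 20 rows; each row shifts and turns the commanded pose from where the row before left it, along the tool's axes as they then stand; what a row does not reach is not made up. A row lasts 1/12 s, in which the tool goes at most 41.7 mm and 7.16 degrees, less where a joint would pass 70% of its speed; a pose out of reach is approached as far as the arm can. A call is refused whole if a number of a shift passes 0.0417 or a number of a turn 0.125, either way. A call with a gripper value outside its range is refused whole. "fingers" is the finger opening in m, from 0 to 0.0854, set as the call begins (left out, the last holds). The fingers move at their own pace and stop on an object; "squeeze" is the grip in N (left out, the last holds). Time passes only in rows, so rows that do not move let the fingers close. It gives the time, the measured TCP pose, the force and the opening at its end, in the units of the state.
- r.sense(): the state, without advancing time (a new reading comes with each control period).
- r.grab_frame(name): name is "side" or "top"; returns a dict with "image" (420x560x3 uint8, blue, green, red), "fx", "fy", "cx", "cy" (pixels), "k1" (the pictures are not rectified: a ray, as slopes to the right and down, at radius r is drawn at 1 + k1 r^2 times it, then the intrinsics apply), "xyz" and "orientation" of the camera in the world. Camera axes: x right, y down, z forward; pixel columns grow to the right and rows downward; lengths in mm; the calibration is good to about 2 mm. A picture is of the moment at which its call begins. There is no depth.
- r.sign_off(): hands the job in, once; it reports no verdict.
The state is a dict: "clock": time; "qpos": joint angles; "qvel": joint speeds; "joint_efforts": joint torques, N m; "eef_pos": TCP position; "tcp_rot": TCP orientation; "contact_force": force on the tool from outside, world axes, zero at the start; "wrist_torque": the same for the moment, N m; "opening": opening from 0.0 (shut) to 1.0 (fully open).
Only numpy, scipy, OpenCV 4.12 (cv2) and the standard library are available. Lean on these libraries where they do the work, as an engineer would, in place of code of your own. Each camera call takes 0.05 s, during which the arm holds its last target.

TASK

Unlock the blue-lidded sample box: push the orange safety catch down with one fingertip and, while keeping it down, slide the bolt by its black tab with the other fingertip all the way away from its keeper. Then let go, so that the catch springs back up and locks the bolt open. Only press and push, do not pick anything up, and leave the small things on and around the box where they stand.

Things in the scene. Friction and masses are not known exactly. Their poses are not given: they have to be found in the camera images.
- sample_box: white box with two blue lid leaves meeting at box y = 0, fixed, 186 x 260 mm, on feet. Origin: mid-box, 12 mm above the worktop (all z here are from it); z up, x across the bolt (away from the robot), y along it (left). Lid top z = 75 mm; on it the bolt at x = 0 and, on the -x side, the parallel orange catch. Steel keeper at y = -28 to -14, staple at y = 6 to 16, both 26 wide, up to z = 95 mm
- bolt (a joint): slide of the bolt along box +y (m): 0 = shot, its 12 mm rod through the keeper; 0.041 = fully drawn, end stop. Friction about 2 N; stays where it is left. With the catch up it moves only about 2 mm at either end; it is free while the catch is at least 6 mm down
- tab_top (a point): centre of the top of the bolt's upright black tab: 26 mm wide (x), 10 mm thick along the bolt (y), z = 92 to 130 mm; at box (0, 55 + bolt travel, 130) mm. Push its -y face towards box +y. Rod and channel below are no higher than z = 91 mm; a steel lug, 8 mm thick, z = 92 to 100 mm, reaches from the tab's foot 28 mm towards the catch
- catch (a joint): downward travel of the spring catch (m): 0 = up, 0.012 = fully down, hard stop. The spring needs 3 N at first, 7 N at the bottom, and lifts the catch when released. Up, its two teeth block the bolt's lug; at 0.006 or more they clear it. Let go with the bolt part way, it rises and traps the bolt
- catch_top (a point): centre of the top face of the orange catch bar, 24 mm wide (x), 87 mm long (y), 10 mm thick; at box (-44, 61.5, 112) mm when up, z = 100 mm when fully down. It goes straight down wherever it is pressed, and is long enough for a fingertip to slide along it while the other fingertip, 44 mm away at the same height, pushes the tab
- vial_cream: small vial with cream cap, 22 mm wide, 35 mm high, standing on the box's right leaf behind the bolt; origin under its centre; leave alone
- vial_green: small vial with green cap, 22 mm wide, 28 mm high, standing on the box's left leaf behind the bolt; origin under its centre; leave alone
- petri_dish: flat round dish 89 mm wide, 16 mm high, lying on the right lid leaf in front of the bolt; origin under its centre; leave alone
- jar_yellow: white jar with yellow cap, 66 mm wide, 118 mm high, on the worktop right of the box; origin under its centre; leave alone
- beaker_100: small glass beaker, 58 mm wide, 70 mm high, on the worktop left of the box; origin under its centre; leave alone
- timer: small white timer, 64 x 68 x 18 mm, on the worktop left of the box; origin under its centre; leave alone

How it is judged (in metres and radians):
On the way, in this order (a step that is already met when the one before it is completed fails the run):
1. a finger holds the safety catch down while the bolt is still home (value of joint catch above 0.006 m and value of joint bolt below 0.006 m and contact force between the fingers and catch above 0.5 N), for 0.1 s.
2. the bolt is fully drawn with a finger still holding the catch down (value of joint catch above 0.006 m and value of joint bolt above 0.0375 m and contact force between the fingers and catch above 0.5 N), for 0.1 s.
At the end, for the whole second after the job is handed in: the bolt is drawn at least 37.5 mm of its 41 mm and the catch has sprung back up to within 3 mm of its top, locking the bolt open (value of joint bolt above 0.0375 m and value of joint catch below 0.003 m); the robot touches nothing.
It fails at once if the catch was let up while the bolt was part way (value of joint bolt between 0.017 and 0.024 m and value of joint catch below 0.003 m).
It fails at once if one of the small things on or around the box was lifted, moved more than 15 mm or tipped (distance of any of vial_cream, vial_green, petri_dish, jar_yellow, beaker_100, timer from where it was at the start of the episode above 0.015 m or angle between any of vial_cream, vial_green, petri_dish, jar_yellow, beaker_100, timer's own z axis and vertical above 0.35 rad).
It also fails if it takes over 35 s, if anything falls off the work surface, if the arm or the gripper's body presses on something with over 40 N, if the wrist force passes 120 N, or if a joint passes its speed limit or range.

## Working session

There is one attempt and no reset: what is moved stays moved. The work goes in short steps, Python scripts to look and compute and a tool call to move; the robot and the scene stay as the last step left them, time stands still between calls to the robot, and variables do not carry over. Pictures are saved under pics/ and viewed, and the job is handed in when it is done.

Besides the shell and the picture viewer there is one more tool, called after "Call:" as name(argument=value, ...) on one line, values as JSON. arm_command: Moves the arm, as the interface text tells. Its arguments: {"type":"object","properties":{"targets":{"type":"array"},"fingers":{"type":"number"},"squeeze":{"type":"number"}},"required":["targets"]}

```bash
mkdir -p pics; ls; python3 - <<'E'
from rig import r
import cv2
print(r.sense())
for n in("top","side"):
    f=r.grab_frame(n);cv2.imwrite(f"pics/{n}0.png",f["image"]);print({k:v for k,v in f.items() if k!="image"})
E
```

```text
pics
{'clock': 0.0, 'qpos': array([-1.20241622e+00,  3.53687859e-01,  1.63414268e+00,  4.71447680e-06,
        1.15522557e+00, -2.40705280e-03]), 'qvel': array([ 0.00061785,  0.00032221,  0.00146295, -0.00044341, -0.00134723,
        0.00020727]), 'joint_efforts': array([-3.39101352e-03, -6.05255055e+01, -3.42080283e+01, -3.07261771e-04,
        9.61488462e-03, -7.41623808e-06]), 'eef_pos': array([ 226.28815074, -582.06804966,  230.53324128]), 'tcp_rot': array([-3.14158482e+00,  1.46343431e-03, -1.20001107e+00]), 'contact_force': array([0.4240161 , 0.43368538, 0.62229928]), 'wrist_torque': array([-0.05137898,  0.02485447, -0.00168839]), 'opening': 0.9974367851079675}
{'fx': 443.3510454415014, 'fy': 443.3510454415014, 'cx': 276.4844376141349, 'cy': 209.24708636076184, 'k1': -0.11557857338513772, 'xyz': array([454.14220295,  11.36544446, 954.05165572]), 'orientation': array([-3.06986548e+00,  2.12481226e-03, -1.54430527e+00])}
{'fx': 404.5052000116165, 'fy': 404.5052000116165, 'cx': 282.93739150232216, 'cy': 205.00924203205847, 'k1': -0.01165520919147143, 'xyz': array([161.60811924, 704.01825245, 536.72543378]), 'orientation': array([-2.0575022 ,  0.0052103 , -2.69705323])}
```

View pics/top0.png

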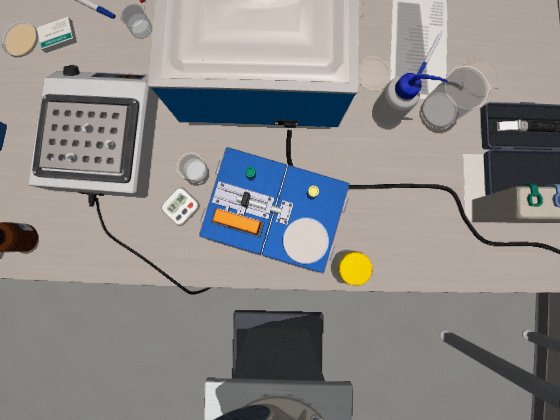

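View pics/side0.png

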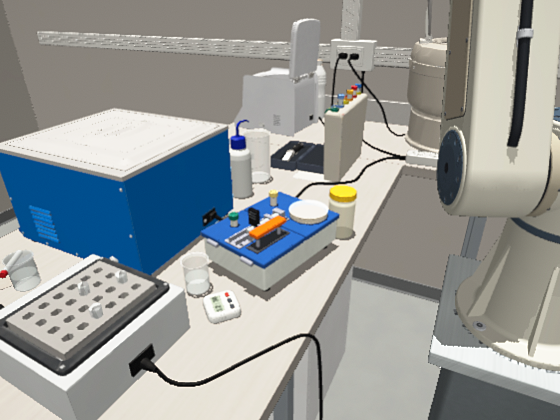

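```bash
cat > h.py <<'E'
import numpy as np,cv2
from scipy.spatial.transform import Rotation as R
def ray(f,uv):
    uv=np.atleast_2d(np.array(uv,float)); K=np.array([[f['fx'],0,f['cx']],[0,f['fy'],f['cy']],[0,0,1]])
    p=cv2.undistortPoints(uv.reshape(-1,1,2),K,np.array([f['k1'],0,0,0.])).reshape(-1,2)
    d=np.c_[p,np.ones(len(p))]
    return R.from_euler('xyz',f['orientation']).apply(d)
def plane(f,uv,z):
    d=ray(f,uv);o=f['xyz'];return o+d*((z-o[2])/d[:,2])[:,None]
def proj(f,P):
    P=np.atleast_2d(P);c=R.from_euler('xyz',f['orientation']).inv().apply(P-f['xyz'])
    s=c[:,:2]/c[:,2:];s=s*(1+f['k1']*(s**2).sum(1))[:,None]
    return s*f['fx']+[f['cx'],f['cy']]
def big(m):
    c,_=cv2.findContours(m.astype(np.uint8),cv2.RETR_EXTERNAL,cv2.CHAIN_APPROX_NONE);return max(c,key=cv2.contourArea).reshape(-1,2)
E
python3 - <<'E'
from rig import r
from h import *
f=r.grab_frame("top");im=f["image"];hsv=cv2.cvtColor(im,cv2.COLOR_BGR2HSV)
blue=(cv2.inRange(hsv,(105,150,60),(125,255,255))>0)
blue[:140]=0; blue[:,:190]=0;blue[275:]=0;blue[:,360:]=0
m=cv2.morphologyEx(blue.astype(np.uint8),cv2.MORPH_CLOSE,np.ones((5,5)))
c=big(m);P=plane(f,c,87.)[:,:2].astype(np.float32)
print("lid",cv2.minAreaRect(P))
o=cv2.inRange(hsv,(8,150,120),(20,255,255));o[:190]=0;o[:,:200]=0;o[250:]=0;o[:,280:]=0
c=big(o>0);print(cv2.boundingRect(c))
P=plane(f,c,124.)[:,:2].astype(np.float32);print("orange",cv2.minAreaRect(P))
cv2.imwrite("pics/topz.png",cv2.resize(im[135:285,180:380],None,fx=4,fy=4,interpolation=cv2.INTER_CUBIC))
s=r.grab_frame("side");cv2.imwrite("pics/sidez.png",cv2.resize(s["image"][170:300,190:370],None,fx=4,fy=4,interpolation=cv2.INTER_CUBIC))
E
```

```text
lid ((516.8126831054688, 19.695945739746094), (253.0218048095703, 185.09226989746094), 74.62818145751953)
(213, 209, 47, 25)
orange ((489.93914794921875, 90.44395446777344), (86.22239685058594, 23.369367599487305), 74.94731140136719)
```

View pics/topz.png

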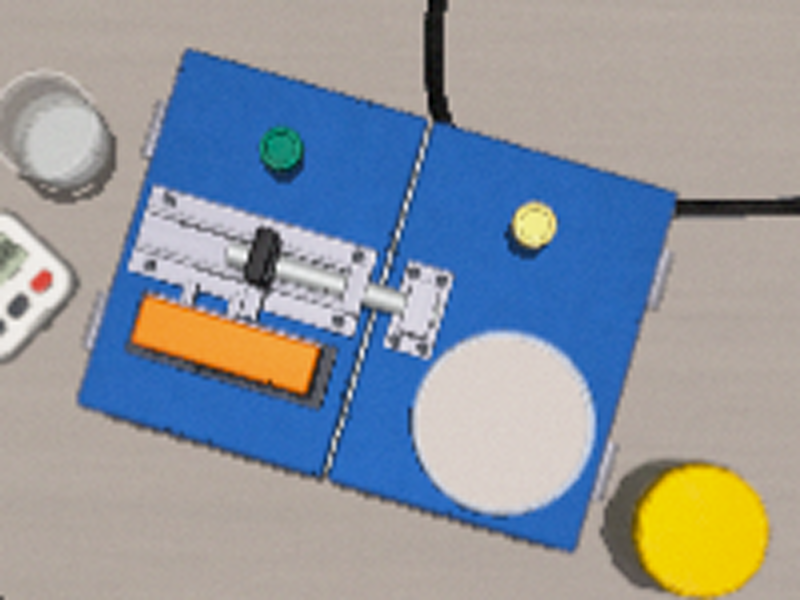

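View pics/sidez.png

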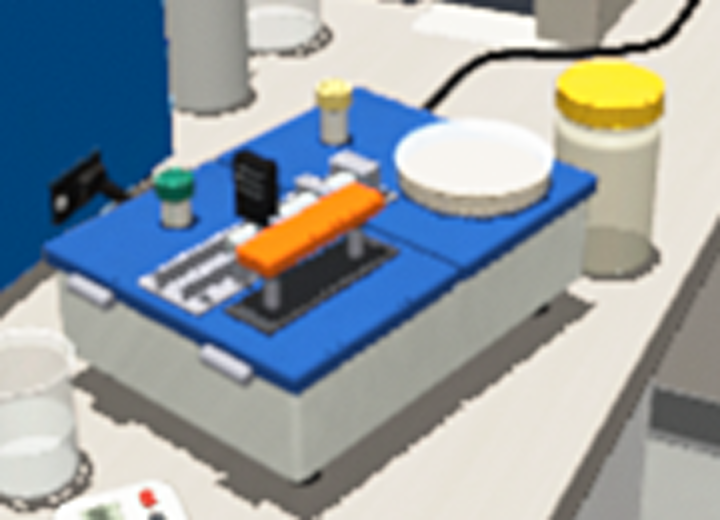

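The top view shows the bolt on the left leaf, with the tab at about (246,199) px in the full image. The orange catch is at about (236,221), with the keeper to the right. The lid measures 253x185 mm and the catch 86x23 mm, both matching the given sizes. I'll cross-check the box pose with the tab and the side view, then plan the approach.

```bash
cat >> h.py <<'E'
yaw=np.deg2rad(-15.2); O=np.array([516.4,19.5,12.])
Rb=R.from_euler('z',yaw)
def b2w(p): return Rb.apply(np.atleast_2d(p))+O
def w2b(p): return Rb.inv().apply(np.atleast_2d(p)-O)
E
python3 - <<'E'
from rig import r
from h import *
for n in("top","side"):
    f=r.grab_frame(n);im=f["image"].copy()
    B=[(x,y,75) for x in(-93,93) for y in(-130,130)]
    C=[(x,y,112) for x in(-56,-32) for y in(18,105)]
    T=[(x,y,130) for x in(-13,13) for y in(50,60)]
    big=cv2.resize(im,None,fx=4,fy=4,interpolation=cv2.INTER_CUBIC)
    for L,c in((B,(0,0,255)),(C,(255,0,255)),(T,(0,255,0))):
        for p in proj(f,b2w(L)): cv2.circle(big,tuple(int(v) for v in (p+.5)*4),3,c,-1)
    a=(135,285,180,380) if n=="top" else (170,300,190,370)
    cv2.imwrite(f"pics/ov_{n}.png",big[a[0]*4:a[1]*4,a[2]*4:a[3]*4])
for p in[(-22,33,220),(-22,33,112),(-22,80,104)]: print(p,b2w(p))
s=r.sense();print(s['eef_pos'],s['tcp_rot'],s['clock'])
E
```

```text
(-22, 33, 220) [[503.82188002  57.11370625 232.        ]]
(-22, 33, 112) [[503.82188002  57.11370625 124.        ]]
(-22, 80, 104) [[516.14477141 102.46948149 116.        ]]
[ 226.40762552 -582.35808607  231.00360206] [-3.14159237e+00  5.64619892e-04 -1.20002744e+00] 0.3
```

View pics/ov_top.png

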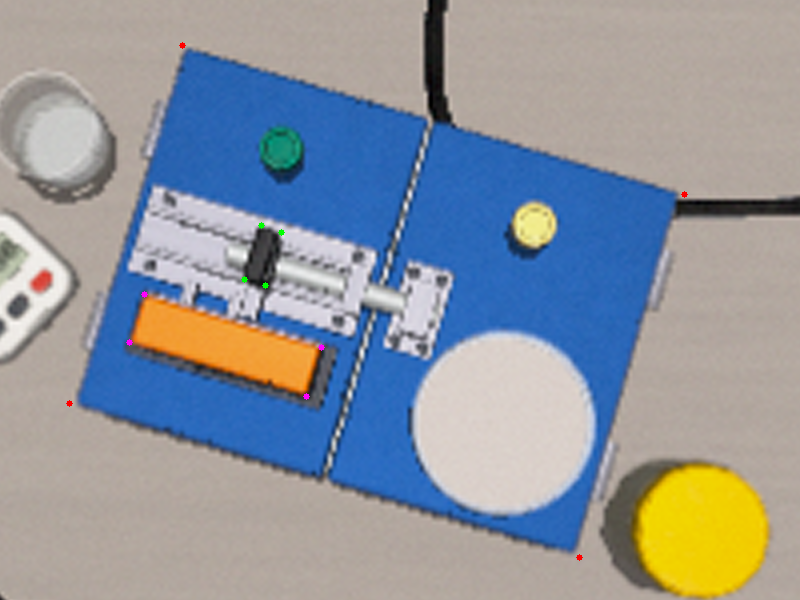

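View pics/ov_side.png

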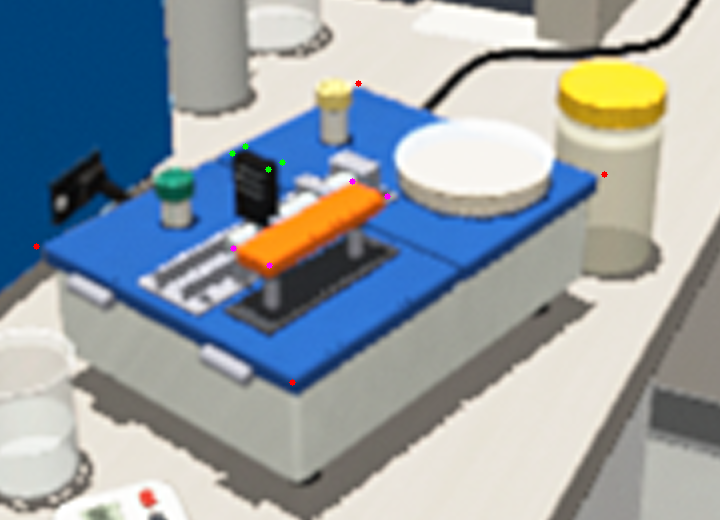

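Call:
arm_command(targets=[[0,0,0,0,0,-0.104],[0,0,0,0,0,-0.104],[0,0,0,0,0,-0.104],[0,0,0,0,0,-0.104],[0,0,0,0,0,-0.104],[0,0,0,0,0,-0.104],[0,0,0,0,0,-0.104],[0,0,0,0,0,-0.104],[0,0,0,0,0,-0.103]], fingers=0.0295)

```text
clock: 1.05
eef_pos: [226.4, -582.5, 231.2]
tcp_rot: [-3.141, 0.0, -0.26]
contact_force: [0.1, -0.6, -0.0]
opening: 0.346
```

Call:
arm_command(targets=[[0.005,-0.0345,0,0,0,0],[0.005,-0.0345,0,0,0,0],[0.005,-0.0345,0,0,0,0],[0.005,-0.0345,0,0,0,0],[0.005,-0.0345,0,0,0,0],[0.005,-0.0345,0,0,0,0],[0.005,-0.0345,0,0,0,0],[0.005,-0.0345,0,0,0,0],[0.005,-0.0345,0,0,0,0],[0.005,-0.0345,0,0,0,0],[0.005,-0.0345,0,0,0,0],[0.005,-0.0345,0,0,0,0],[0.005,-0.0345,0,0,0,0],[0.005,-0.0345,0,0,0,0],[0.005,-0.0345,0,0,0,0],[0.005,-0.0345,0,0,0,0],[0.005,-0.0345,0,0,0,0],[0.005,-0.0345,0,0,0,0],[0.005,-0.0345,0,0,0,0],[0.005,-0.0345,0,0,0,0]])

```text
clock: 2.72
eef_pos: [504.1, 59.0, 231.4]
tcp_rot: [-3.142, -0.0, -0.265]
contact_force: [0.5, -0.7, -0.2]
opening: 0.343
```

```bash
cat > st.py <<'E'
from rig import r
from h import *
import sys
def st():
    s=r.sense();print("t",s['clock'],"eef",s['eef_pos'].round(1),"rot",s['tcp_rot'].round(4),"box",w2b(s['eef_pos']).round(1),"F",s['contact_force'].round(1),"Fbox",Rb.inv().apply(s['contact_force']).round(1),"op",s['opening']*85.4)
def pic(n,tag,a):
    f=r.grab_frame(n);cv2.imwrite(f"pics/{tag}.png",cv2.resize(f["image"][a[0]:a[1],a[2]:a[3]],None,fx=4,fy=4,interpolation=cv2.INTER_CUBIC))
E
python3 - <<'E'
from st import *
st()
pic("side","s1",(130,280,190,370)); st()
E
```

```text
t 2.7167 eef [504.1  59.  231.4] rot [-3.1415e+00 -4.0000e-04 -2.6470e-01] box [[-22.2  34.9 219.4]] F [ 0.5 -0.7 -0.2] Fbox [ 0.6 -0.5 -0.2] op 29.29367253912329
t 2.7667 eef [506.8  63.6 231.7] rot [-3.1378e+00 -2.0000e-03 -2.6430e-01] box [[-20.8  40.  219.7]] F [2.1 3.9 1. ] Fbox [1.  4.3 1. ] op 29.527098303756457
```

View pics/s1.png

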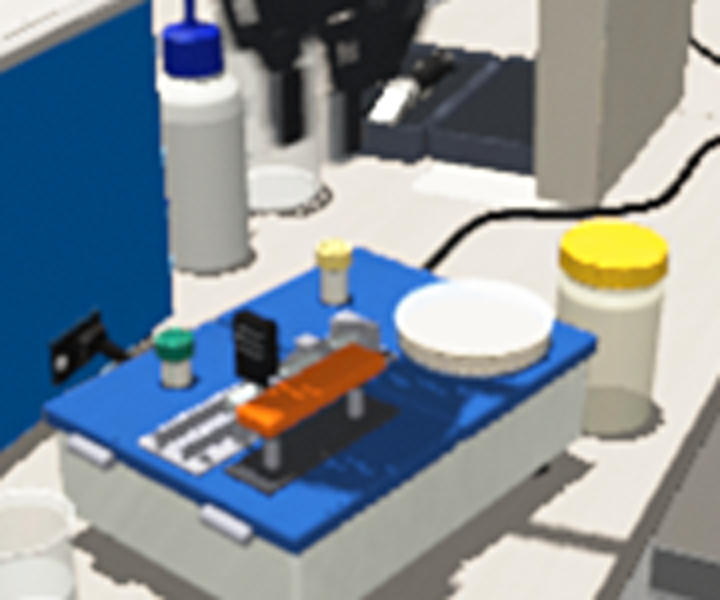

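Call:
arm_command(targets=[[0,0.001,0.005,0,0,0],[0,0.001,0.012,0,0,0],[0,0.001,0.015,0,0,0],[0,0,0.015,0,0,0],[0,0,0.015,0,0,0],[0,0,0.01,0,0,0],[0,0,0.006,0,0,0],[0,0,0.004,0,0,0],[0,0,0,0,0,0],[0,0,0,0,0,0],[0,0,0,0,0,0]])

```text
clock: 3.68
eef_pos: [503.4, 54.3, 149.9]
tcp_rot: [-3.141, -0.001, -0.265]
contact_force: [-0.2, -1.1, -0.7]
opening: 0.339
```

```bash
python3 - <<'E'
from st import *
st()
pic("side","s2",(130,280,190,370)); pic("top","t2",(135,285,180,380)); st()
E
```

```text
t 3.6833 eef [503.4  54.3 149.9] rot [-3.1412e+00 -1.1000e-03 -2.6500e-01] box [[-21.6  30.2 137.9]] F [-0.2 -1.1 -0.7] Fbox [ 0.1 -1.1 -0.7] op 28.939620166132713
t 3.7833 eef [503.3  54.3 149.9] rot [-3.1412e+00 -1.0000e-03 -2.6500e-01] box [[-21.7  30.2 137.9]] F [0.4 0.6 0.4] Fbox [0.2 0.7 0.4] op 29.595602087318653
```

View pics/s2.png

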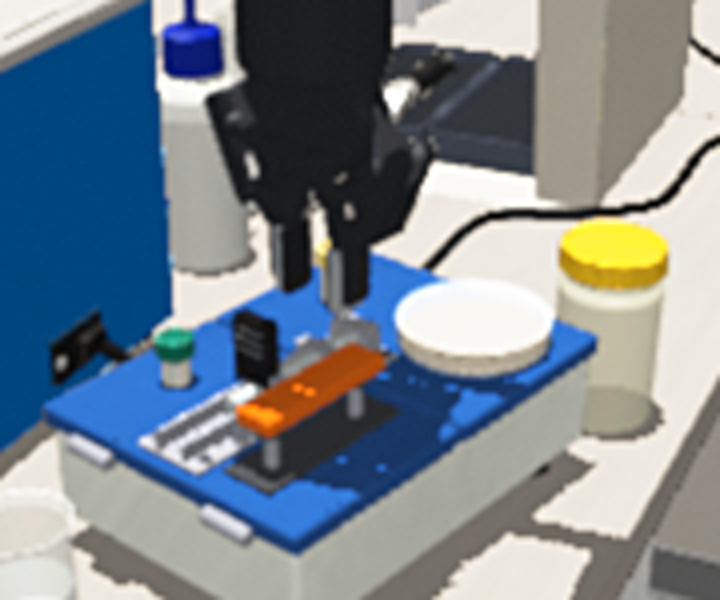

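View pics/t2.png

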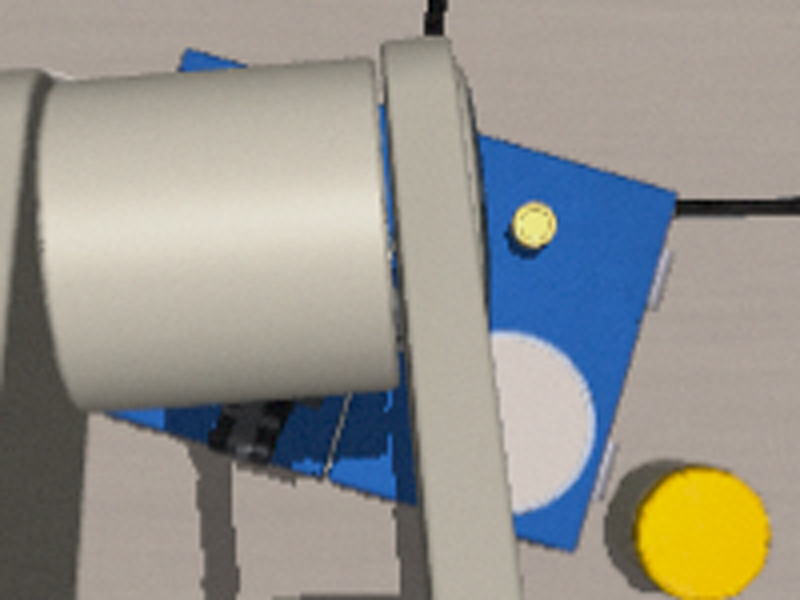

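```bash
python3 - <<'E'
from st import *
f=r.grab_frame("side")
for p in[(-44,41,138),(-37,41,138),(-37,19,138),(-51,41,138),(0,41,138),(7,41,138),(-7,41,138),(-44,41,142),(0,41,142)]:
    q=proj(f,b2w(p))[0]; print(p,((q-[190,130]+.5)*4).round(0))
im=f["image"][175:215,245:295];cv2.imwrite("pics/s2z.png",cv2.resize(im,None,fx=14,fy=14,interpolation=cv2.INTER_CUBIC))
E
```

```text
(-44, 41, 138) [339. 321.]
(-37, 41, 138) [329. 317.]
(-37, 19, 138) [358. 301.]
(-51, 41, 138) [350. 325.]
(0, 41, 138) [276. 295.]
(7, 41, 138) [266. 291.]
(-7, 41, 138) [285. 299.]
(-44, 41, 142) [339. 314.]
(0, 41, 142) [275. 288.]
```

View pics/s2z.png

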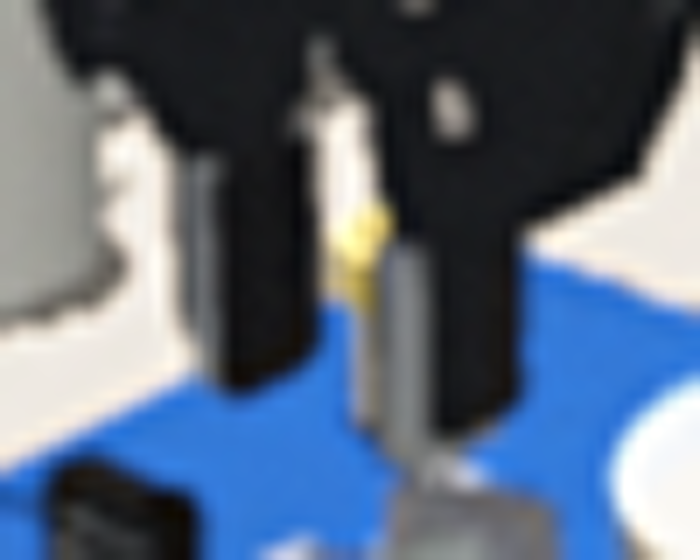

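Call:
arm_command(targets=[[0,0,0.006,0,0,0],[0,0,0.008,0,0,0],[0,0,0.006,0,0,0],[0,0,0.004,0,0,0],[0,0,0.002,0,0,0],[0,0,0,0,0,0],[0,0,0,0,0,0]])

```text
clock: 4.42
eef_pos: [502.4, 54.3, 123.1]
tcp_rot: [3.141, 0.001, -0.265]
contact_force: [-1.9, -0.2, 2.6]
opening: 0.342
```

Call:
arm_command(targets=[[0,0,0.001,0,0,0],[0,0,0.001,0,0,0],[0,0,0.001,0,0,0],[0,0,0,0,0,0]])

```text
clock: 4.75
eef_pos: [502.9, 54.3, 120.3]
tcp_rot: [-3.142, 0.0, -0.265]
contact_force: [-2.5, 0.3, 3.3]
opening: 0.345
```

Call:
arm_command(targets=[[0,0,0.001,0,0,0],[0,0,0.001,0,0,0],[0,0,0.001,0,0,0],[0,0,0,0,0,0]])

```text
clock: 5.08
eef_pos: [502.9, 54.3, 117.2]
tcp_rot: [-3.142, 0.0, -0.265]
contact_force: [-2.7, -0.6, 4.9]
opening: 0.347
```

```bash
python3 - <<'E'
from st import *
st()
pic("side","s3",(150,270,210,340)); st()
E
```

```text
t 5.0833 eef [502.9  54.3 117.2] rot [-3.1416  0.     -0.2651] box [[-22.1  30.  105.2]] F [-2.7 -0.6  4.9] Fbox [-2.4 -1.3  4.9] op 29.59717468952057
t 5.1333 eef [502.9  54.3 117.2] rot [ 3.1416e+00  1.0000e-04 -2.6500e-01] box [[-22.2  30.  105.2]] F [-2.5  0.3  4.9] Fbox [-2.5 -0.3  4.9] op 29.69720819253002
```

View pics/s3.png

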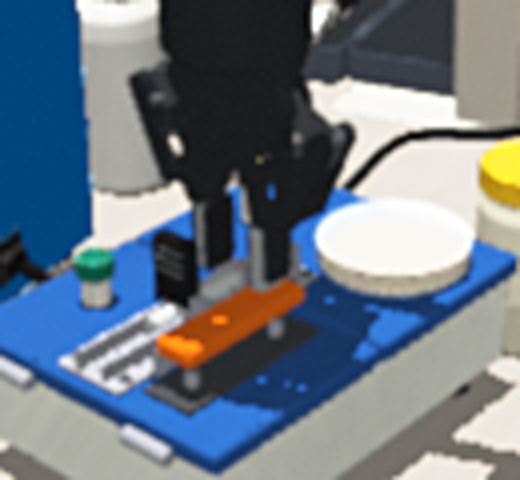

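The fingertip is on the catch. Fz is 4.9 N at TCP z 105 in box coordinates, so the catch is about 6-7 mm down. I'll press a little deeper and hold.

Call:
arm_command(targets=[[0,0,0.001,0,0,0],[0,0,0.001,0,0,0],[0,0,0.001,0,0,0],[0,0,0,0,0,0],[0,0,0,0,0,0],[0,0,0,0,0,0]])

```text
clock: 5.63
eef_pos: [502.9, 54.3, 114.3]
tcp_rot: [3.142, 0.0, -0.265]
contact_force: [-2.3, -0.2, 6.1]
opening: 0.345
```

```bash
python3 - <<'E'
from st import *
st()
pic("side","s4",(150,270,210,340)); st()
f=r.grab_frame("side");im=f["image"]
o=cv2.inRange(cv2.cvtColor(im,cv2.COLOR_BGR2HSV),(5,180,90),(20,255,255));c=big(o>0);print(cv2.boundingRect(c))
for z in(112,104,102,100):print(z,proj(f,b2w([(-56,105,z),(-32,105,z),(-56,18,z)])).round(1))
E
```

```text
t 5.6333 eef [502.9  54.3 114.3] rot [ 3.1416e+00  1.0000e-04 -2.6500e-01] box [[-22.1  30.  102.3]] F [-2.3 -0.2  6.1] Fbox [-2.1 -0.8  6.1] op 29.4867984890102
t 5.6833 eef [502.9  54.3 114.3] rot [ 3.1416e+00  1.0000e-04 -2.6500e-01] box [[-22.2  30.1 102.3]] F [-2.5 -0.7  5.1] Fbox [-2.3 -1.3  5.1] op 29.775614503983554
(249, 221, 37, 22)
112 [[256.9 235.9]
 [248.  231.6]
 [286.3 218.6]]
104 [[257.  239.4]
 [248.1 235.1]
 [286.3 221.9]]
102 [[257.  240.3]
 [248.2 236. ]
 [286.3 222.8]]
100 [[257.1 241.2]
 [248.2 236.9]
 [286.3 223.6]]
```

View pics/s4.png

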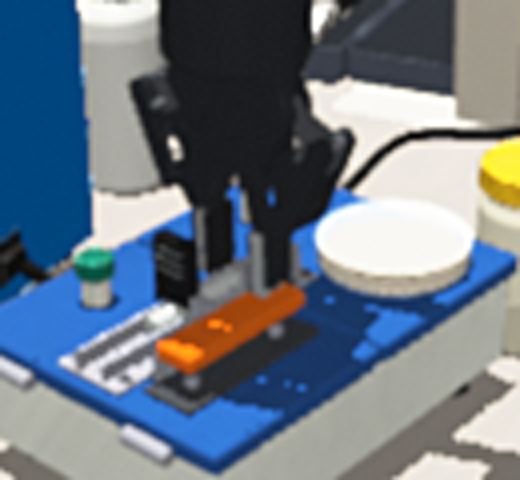

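The view shows the catch bar clearly lowered, about 9 mm by TCP and force, with the tab still home. Next I'll slide toward +y.

Call:
arm_command(targets=[[0,-0.002,0,0,0,0],[0,-0.002,0,0,0,0],[0,-0.002,0,0,0,0],[0,-0.002,0,0,0,0],[0,-0.002,0,0,0,0],[0,-0.002,0,0,0,0],[0,-0.001,0,0,0,0],[0,0,0,0,0,0]])

```text
clock: 6.4
eef_pos: [506.9, 66.3, 114.5]
tcp_rot: [3.141, -0.001, -0.264]
contact_force: [-1.3, -5.0, 6.1]
opening: 0.348
```

```bash
python3 - <<'E'
from st import *
st()
pic("side","s5",(150,270,210,340)); st()
E
```

```text
t 6.4 eef [506.9  66.3 114.5] rot [ 3.1407e+00 -1.3000e-03 -2.6440e-01] box [[-21.4  42.6 102.5]] F [-1.3 -5.   6.1] Fbox [ 0.1 -5.2  6.1] op 29.755845776946263
t 6.45 eef [506.9  66.2 114.5] rot [ 3.1408e+00 -1.3000e-03 -2.6440e-01] box [[-21.5  42.6 102.5]] F [-1.4 -3.6  5.1] Fbox [-0.4 -3.9  5.1] op 29.34701554599511
```

View pics/s5.png

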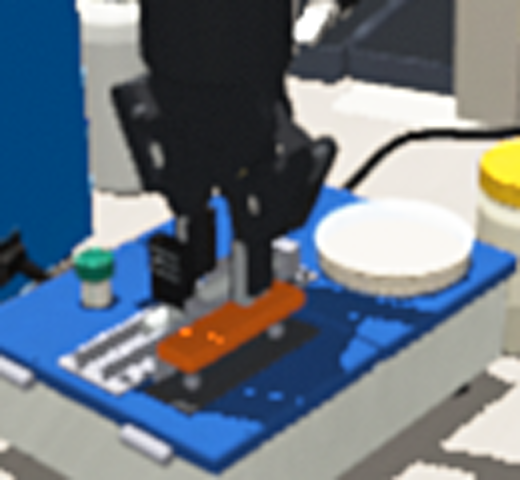

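Call:
arm_command(targets=[[0,-0.002,0,0,0,0],[0,-0.002,0,0,0,0],[0,-0.002,0,0,0,0],[0,-0.002,0,0,0,0],[0,-0.002,0,0,0,0],[0,-0.002,0,0,0,0],[0,-0.002,0,0,0,0],[0,-0.002,0,0,0,0],[0,-0.002,0,0,0,0],[0,-0.002,0,0,0,0],[0,-0.002,0,0,0,0],[0,-0.002,0,0,0,0],[0,-0.002,0,0,0,0],[0,-0.002,0,0,0,0],[0,-0.002,0,0,0,0],[0,-0.002,0,0,0,0],[0,-0.001,0,0,0,0],[0,0,0,0,0,0]])

```text
clock: 7.95
eef_pos: [515.5, 98.1, 114.5]
tcp_rot: [3.141, -0.001, -0.264]
contact_force: [-1.8, -4.5, 6.7]
opening: 0.345
```

```bash
python3 - <<'E'
from st import *
st()
pic("side","s6",(150,270,210,340)); st()
E
```

```text
t 7.95 eef [515.5  98.1 114.5] rot [ 3.1407e+00 -1.2000e-03 -2.6430e-01] box [[-21.5  75.6 102.5]] F [-1.8 -4.5  6.7] Fbox [-0.6 -4.8  6.7] op 29.444385205568675
t 8.0 eef [515.5  98.1 114.5] rot [ 3.1408e+00 -1.2000e-03 -2.6440e-01] box [[-21.5  75.6 102.5]] F [-1.9 -4.8  5.8] Fbox [-0.6 -5.1  5.8] op 29.332178226962235
```

View pics/s6.png

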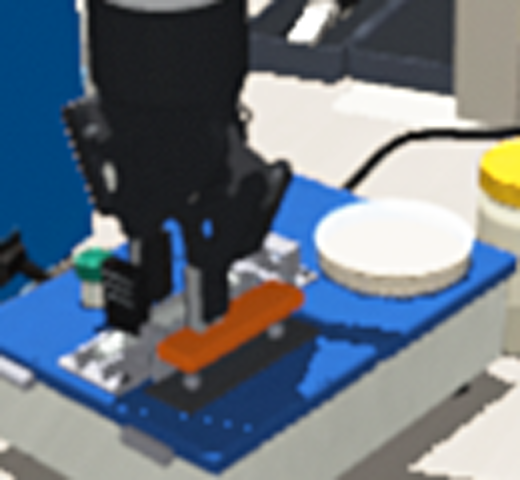

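The tab moves with the finger and the force is steady at about 5 N, so the end stop hasn't been reached. I'll continue in small steps.

Call:
arm_command(targets=[[0,-0.001,0,0,0,0],[0,-0.001,0,0,0,0],[0,-0.001,0,0,0,0],[0,0,0,0,0,0]])

```text
clock: 8.33
eef_pos: [516.2, 100.9, 114.5]
tcp_rot: [3.141, -0.001, -0.264]
contact_force: [-0.5, -5.3, 6.2]
opening: 0.35
```

Call:
arm_command(targets=[[0,-0.001,0,0,0,0],[0,-0.001,0,0,0,0],[0,0,0,0,0,0]])

```text
clock: 8.58
eef_pos: [516.4, 101.8, 114.5]
tcp_rot: [3.139, -0.001, -0.264]
contact_force: [-2.5, -12.8, 6.9]
opening: 0.346
```

```bash
python3 - <<'E'
from st import *
st()
E
```

```text
t 8.5833 eef [516.4 101.8 114.5] rot [ 3.1388e+00 -9.0000e-04 -2.6410e-01] box [[-21.5  79.4 102.5]] F [ -2.5 -12.8   6.9] Fbox [  1.  -13.    6.9] op 29.578284632863628
```

Call:
arm_command(targets=[[0,-0.001,0,0,0,0],[0,0,0,0,0,0],[0,0,0,0,0,0],[0,0,0,0,0,0]])

```text
clock: 8.92
eef_pos: [516.4, 101.9, 114.4]
tcp_rot: [3.138, -0.001, -0.264]
contact_force: [-2.1, -18.0, 8.9]
opening: 0.344
```

```bash
python3 - <<'E'
from st import *
st()
pic("side","s7",(150,270,210,340)); st()
E
```

```text
t 8.9167 eef [516.4 101.9 114.4] rot [ 3.1376e+00 -6.0000e-04 -2.6420e-01] box [[-21.6  79.5 102.4]] F [ -2.1 -18.    8.9] Fbox [  2.7 -17.9   8.9] op 29.38931145363189
t 8.9667 eef [516.4 101.9 114.4] rot [ 3.1376e+00 -6.0000e-04 -2.6420e-01] box [[-21.6  79.5 102.4]] F [ -3.2 -16.6   8.7] Fbox [  1.3 -16.8   8.7] op 29.473693299264156
```

View pics/s7.png

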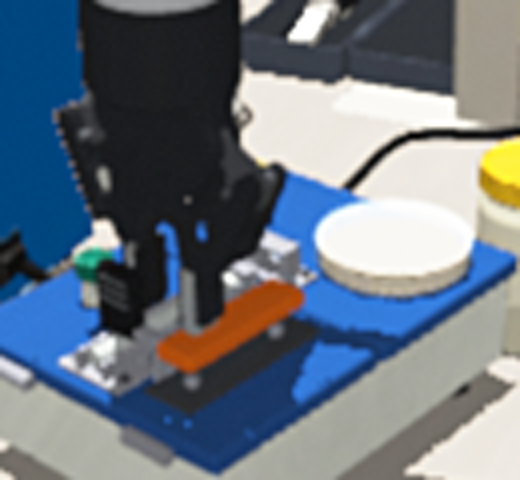

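The bolt is hard against its end stop: y force is 17 N with no further motion, at box y 79.5 against 80 expected. The catch is still held. I'll ease off, then lift straight up.

Call:
arm_command(targets=[[0,0.002,0,0,0,0],[0,0.002,0,0,0,0],[0,0.001,0,0,0,0],[0,0,-0.003,0,0,0],[0,0,-0.004,0,0,0],[0,0,-0.005,0,0,0],[0,0,-0.008,0,0,0],[0,0,-0.012,0,0,0],[0,0,-0.015,0,0,0],[0,0,-0.02,0,0,0],[0,0,-0.025,0,0,0],[0,0,-0.025,0,0,0],[0,0,-0.02,0,0,0],[0,0,-0.01,0,0,0],[0,0,0,0,0,0]])

```text
clock: 10.22
eef_pos: [516.2, 99.7, 263.6]
tcp_rot: [-3.14, -0.003, -0.265]
contact_force: [0.9, -0.3, 0.8]
opening: 0.342
```

Call:
arm_command(targets=[[0,0.02,0,0,0,0],[0,0.03,0,0,0,0],[0,0.03,0,0,0,0],[0,0.03,0,0,0,0],[0,0.03,0,0,0,0],[0,0.03,0,0,0,0],[0,0.03,0,0,0,0],[0,0.03,0,0,0,0],[0,0.03,0,0,0,0],[0,0.03,0,0,0,0],[0,0.03,0,0,0,0],[0,0.03,0,0,0,0],[0,0.02,0,0,0,0],[0,0.01,0,0,0,0],[0,0,0,0,0,0],[0,0,0,0,0,0],[0,0,0,0,0,0],[0,0,0,0,0,0]])

```text
clock: 11.72
eef_pos: [415.9, -265.9, 261.0]
tcp_rot: [-3.141, 0.0, -0.264]
contact_force: [-0.0, 0.2, -0.1]
opening: 0.343
```

```bash
python3 - <<'E'
from st import *
st()
for n,a in(("top",(135,285,180,380)),("side",(170,300,190,370))):
    f=r.grab_frame(n);g=cv2.resize(f["image"],None,fx=4,fy=4,interpolation=cv2.INTER_CUBIC)
    for L,c in(([(x,y,112) for x in(-56,-32) for y in(18,105)],(255,0,255)),([(x,y,130) for x in(-13,13) for y in(91,101)],(0,255,0))):
        for p in proj(f,b2w(L)): cv2.circle(g,tuple(int(v) for v in (p+.5)*4),3,c,-1)
    cv2.imwrite(f"pics/f_{n}.png",g[a[0]*4:a[1]*4,a[2]*4:a[3]*4])
E
```

```text
t 11.7167 eef [ 415.9 -265.9  261. ] rot [-3.1411e+00  5.0000e-04 -2.6370e-01] box [[ -22.1 -301.7  249. ]] F [-0.   0.2 -0.1] Fbox [-0.1  0.2 -0.1] op 29.317981734010438
```

View pics/f_top.png

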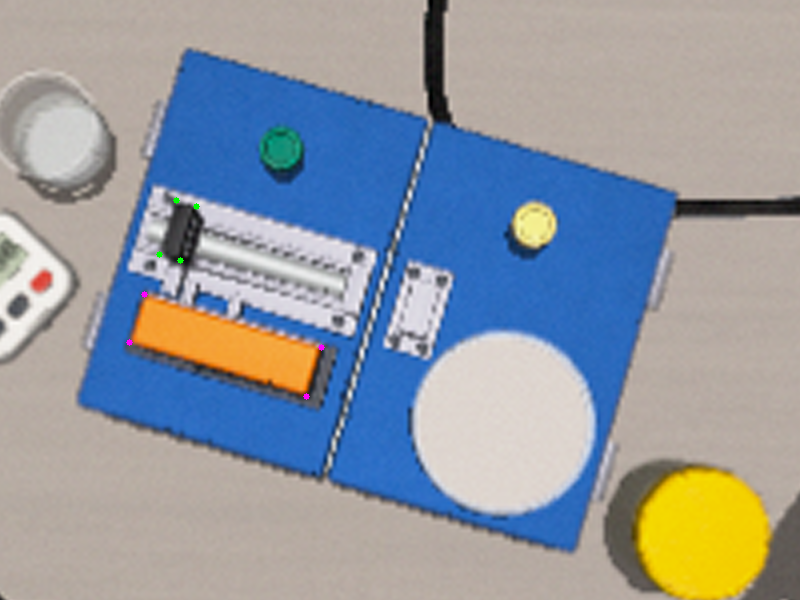

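View pics/f_side.png

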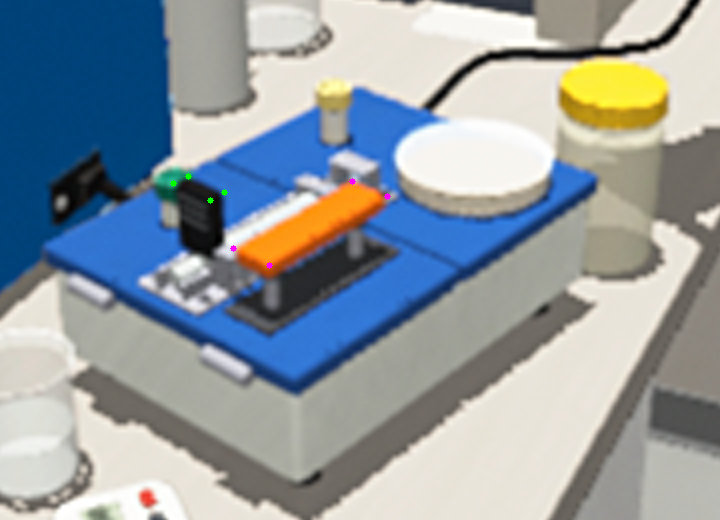

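The tab sits at the fully drawn prediction, with the same overlay offset as at the start. The rod is out of the keeper, the catch is back at its original height, and the small things haven't moved. Handing in.

```bash
python3 -c "
from rig import r
print(r.sign_off())"
```

```text
the job is handed in; nothing more can be done
None
```

The box is unlocked: the bolt is fully drawn and the catch has sprung back up to lock it open. I handed the job in at about 12 s of the 35 s; sign-off gave no verdict.

- **Catch:** I pressed it down about 9 mm with one fingertip (about 6 N). It was still held there (8.7 N downward) when the bolt reached its end.
- **Bolt:** the other fingertip pushed the tab until it hit the end stop. The push force rose to about 17 N with no further motion, at box y 79.5 mm against 80 mm expected.
- **Letting go:** I eased off, lifted straight up and moved the arm clear.
- **Last checks:**
  - Both views show the tab where the fully drawn position predicts, the rod out of the keeper, and the catch at its original height.
  - The small things in view had not moved, and the contact force was about 0.
- **Disagreements:**
  - My predicted points sat 1–2 pixels (about 2 mm) off in the side view, the same before and after the move.
  - From that view I judged the fingertips 4–10 mm behind the TCP, but the contact force showed them at the TCP. I relied on the force.

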